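# Shut the dispenser tap and swing the spout over the beaker

## Task

Get the bench dispenser ready for priming, only by pushing with a fingertip: first shut the tap by pushing its lever round as far as it goes, square across the pipe, so that nothing drips on the way. Then push the spout round until its nozzle is over the middle of the open beaker, and leave it there. Do not move or lift the beaker or any of the other things standing round the spout.

Things in the scene. Friction and masses are not known exactly. Their poses are not given: they have to be found in the camera images.
- tap (a joint): angle of the tap lever about its vertical axis, rad: 0 = lever along the pipe (open), 1.57 = lever square across the pipe, at its stop (shut). It grows as the lever turns clockwise seen from above. It starts between 0 and 0.3. The hinge is stiff (about 0.12 N m of friction) and stays where it is left.
- tap_pivot (a point): point on the tap lever's vertical axis at the lever's height (86 mm above the bench). Axes are the dispenser's: the feed pipe (14 mm thick, 45 mm up) runs along y, from the tap to the standpipe 190 mm off in +y; open, the lever points to -y, shut to -x. Below the lever are the brass tap body (30 mm wide, top 60 mm above the bench) and a 90 x 300 x 12 mm white base plate.
- tap_end (a point): free end of the tap lever, 85 mm from its axis, at the lever's mid height (86 mm above the bench). The outer 55 mm of the lever is a black grip 18 mm wide and 14 mm high (79 to 93 mm above the bench).
- spout (a joint): angle of the spout about its vertical axis, rad: 0 = pointing to the dispenser's +y, growing counterclockwise seen from above (1.57 = pointing to the dispenser's -x). Limits -1.1 and 2.3; starts between 0.45 and 0.67. The hinge is stiff (about 0.15 N m of friction) and stays where it is left.
- spout_pivot (a point): point on the spout's vertical axis at the height of the spout's horizontal tube (150 mm above the bench); axes are the dispenser's. The fixed standpipe below is 36 mm wide at most above 26 mm; the spout's hub is 36 mm wide and its top, the highest point of the dispenser, is 166 mm above the bench.
- nozzle (a point): centre of the mouth of the spout's down-turned nozzle (17 mm thick), 130 mm from the spout's axis, 111 mm above the bench. The spout is a straight level steel tube 14 mm thick, centred 150 mm above the bench (143 to 157 mm), from the axis to 117 mm out, where it bends down to the nozzle.
- beaker_mouth (a point): centre of the mouth of the open clear glass beaker (52 mm wide at the rim, 67 mm high, loose); the origin lies at rim height. It stands under the spout's sweep, in one of four places about 130 mm from the spout's axis and 0.3 to 1.35 rad to either side of the spout's starting direction.
- bottle: small white reagent bottle with its screw cap on, 44 mm wide, 92 mm high, loose; one of the things under the spout's sweep. Origin at the centre of its underside.
- dish: covered petri dish, 59 mm wide, 13 mm high, loose; under the spout's sweep. Origin at the centre of its underside.
- tape: roll of label tape lying flat, 72 mm wide, 18 mm high, loose; under the spout's sweep. Origin at the centre of its underside.

How it is judged:
On the way, in this order (a step that is already met when the one before it is completed fails the run):
1. the tap is shut (value of joint tap above 1.45 rad), for 0.2 s.
2. the nozzle stands over the middle of the beaker (horizontal distance between nozzle and beaker_mouth below 0.016 m and velocity of joint spout between -0.05 and 0.05 rad/s), for 0.2 s.
At the end, for the whole second after the job is handed in: The tap lever is at 1.45 rad or more (shut), the nozzle's centre is within 16 mm horizontally of the beaker's centre and the spout is at rest; the beaker stands upright within 12 mm, and the bottle, dish and tape roll within 15 mm, of where they were (all of step 2 and value of joint tap above 1.45 rad and distance of beaker_mouth from where it was at the start of the episode below 0.012 m and angle between beaker_mouth's own z axis and vertical below 0.1 rad and distance of each of bottle, dish, tape from where it was at the start of the episode below 0.015 m); the robot touches nothing.
It fails at once if the spout is swung while the tap is not shut (nozzle moved more than 30 mm) (value of joint tap below 1.4 rad and distance of nozzle from where it was at the start of the episode above 0.03 m).
It fails at once if the beaker is moved or lifted more than 12 mm (distance of beaker_mouth from where it was at the start of the episode above 0.012 m).
It fails at once if the capped bottle is moved or lifted more than 15 mm (distance of bottle from where it was at the start of the episode above 0.015 m).
It fails at once if the covered dish is moved or lifted more than 15 mm (distance of dish from where it was at the start of the episode above 0.015 m).
It fails at once if the tape roll is moved or lifted more than 15 mm (distance of tape from where it was at the start of the episode above 0.015 m).
It also fails if it takes over 51 s, if anything falls off the work surface, if the arm or the gripper's body presses on something with over 40 N, if the wrist force passes 120 N, or if a joint passes its speed limit or range.

## Robot

A 7-joint arm with a two-finger parallel gripper is mounted at the origin on the work surface; the furniture and walls round the work are solid. World frame = base frame: x ahead of the robot, y to its left, z up, the work surface at z = 0. Lengths are in m, angles in rad, forces in N, time in s.
With the tool pointing down it reaches from about 0.4 to 0.85 m from the base axis. Payload 6.9 kg.
Tool frame: the origin (TCP) lies midway between the tips of the shut fingers; the grasp point (between the pads) lies behind it (ctrl.pinch_z is the z of the grasp point in the tool frame, in m); z points along the fingers, y is the line along which they close (so a half turn about z gives the same grasp; the last joint's range is limited). The gripper opens to 85 mm and grips with 20 to 120 N. Pads are 22 mm wide; open, the fingers measure 114 mm over their backs; the gripper's body (76 mm by 85 mm) begins 54 mm behind the grasp point. The pads swing forward as they close: fully open they stand 13 mm farther back than shut.
Start: joints at [-1.212, 0.507, -0.238, 1.5, 0.126, 1.149, -0.155], TCP at [0.157, 0.605, 0.199] pointing down, gripper open.
Joint ranges: [-3.08, 3.08], [-0.24, 2.05], [-1.43, 1.35], [0, 2.5], [-1.52, 4.66], [0.17, 1.96], [-2.89, 2.89]. Speed limits (rad/s): [2.39, 2.39, 3.14, 3.14, 3.14, 3.14, 3.14].

## Interface

Orientations are given as a unit quaternion [w, x, y, z].
In Python, from station import ctrl, get_state, vision, ticket, models gives the robot as it stands. Calls block until the motion is done:
- ctrl.movep(position, orientation): joint-space move of the TCP to a pose.
- ctrl.movel(position, frame=None, max_speed=0.15): straight line of the TCP; frame=None keeps the orientation; max_speed is the mean speed in m/s.
- ctrl.set_joints(angles): joint-space move.
- ctrl.ungrasp() and ctrl.close_gripper(force=None): open the fingers fully, or close them until they stop; force is the grip in N (None keeps the last).
- ctrl.pause(seconds).
- ctrl.ik(position, orientation): joint angles nearest the present ones, or None.
- get_state(): the state.
- vision.grab_frame(name): name is "scene" or "side" or "wrist"; returns (picture, depth): 400x640x3 uint8, blue, green, red; 400x640 float32, m along the optical axis (not along the pixel's ray), 0 where there is no reading.
- vision.camera_info(name): a dict with "mtx" (3x3 intrinsics, pixels), "R" (3x3) and "t" (3): a world point X has camera coordinates R X + t; the wrist camera has in their place "hand_eye" (4x4, takes a point from camera to tool coordinates, whose origin is the TCP and whose axes are the flange's). Camera axes: x right, y down, z forward; pixel columns grow to the right and rows downward; lengths in m; the calibration is good to about 2 mm. A picture is of the moment at which its call begins: read the wrist's pose just before it. camera_info takes no time and is no camera call.
A pose or a line that the arm cannot do raises ctrl.Unreachable and nothing moves.
- ticket.close_job(): hands the job in; it is judged then, once.
Trained networks look in the newest picture that a camera, given by its name, has taken for a name from the list of things; names that differ only in an ending like _2 or _b are one class to them, and where a whole thing is asked for, a point or a joint stands for the part that bears it (a point fixed in the world has none). Each returns a list of dicts, best first, with "p" (0 to 1); they miss things now and then, are a little off and sometimes report something else, mostly with a low value. They report only what shows in the picture. A call takes as long as a camera call.
- models.recognise(camera, target): "point" ([column, row] in pixels, amid what is visible of it).
- models.masks_of(camera, target): "mask" (400x640 bool, what is visible of it) and "point" ([column, row] in pixels, amid what is visible of it).
The state is a dict: "time": time; "qpos": joint angles; "qd": joint speeds; "tau": joint torques, N m; "tcp_pos": TCP position; "eef_rot": TCP orientation; "contact_force": force on the tool from outside, world axes, zero at the start; "wrist_torque": the same for the moment, N m; "width": finger opening in m; "gripper_force": force on a finger pad.
Only numpy, scipy, OpenCV 4.12 (cv2) and the standard library are available. Lean on these libraries where they do the work, as an engineer would, in place of code of your own. Each camera call takes 0.05 s, during which the arm holds its last target. There are 200 camera calls.

## Working session

There is one attempt and no reset: what is moved stays moved. The work goes in short steps, each a Python script; the robot and the scene stay as the last script left them, time stands still between calls to the robot, and variables do not carry over. Pictures are saved under pics/ and viewed, at most 10 in all, crops included, and the job is handed in when it is done.

```bash
ls; mkdir -p pics
cat > h.py <<'E'
import numpy as np, cv2
from station import ctrl, get_state, vision, ticket, models
from scipy.spatial.transform import Rotation as Ro
def cam(n):
    i=vision.camera_info(n); return np.array(i["mtx"]),np.array(i["R"]),np.array(i["t"])
def px(n,X):
    K,R,t=cam(n); c=K@(R@np.array(X)+t); return c[:2]/c[2]
def ray(n,p,z):
    "intersect pixel ray with plane z"
    K,R,t=cam(n); d=R.T@np.linalg.inv(K)@np.array([p[0],p[1],1.]); o=-R.T@t
    return o+d*(z-o[2])/d[2]
def cloud(n,depth,mask):
    K,R,t=cam(n); v,u=np.nonzero(mask&(depth>0)); d=depth[v,u]
    c=np.linalg.inv(K)@np.vstack([u*d,v*d,d]); return (R.T@(c-t[:,None])).T
E
python3 - <<'E'
from h import *
np.set_printoptions(precision=4,suppress=True)
for n in("scene","side"):
    im,d=vision.grab_frame(n); cv2.imwrite(f"pics/{n}0.png",im); np.save(n+"d.npy",d)
    K,R,t=cam(n); print(n,"campos",-R.T@t)
    for T in("tap","spout","nozzle","beaker_mouth","bottle","dish","tape"):
        r=models.masks_of(n,T)
        for q in r[:2]:
            if q["p"]<.3: continue
            P=cloud(n,d,q["mask"])
            print(T,round(q["p"],2),q["point"],q["mask"].sum(),np.median(P,0) if len(P) else 0, P.min(0) if len(P) else 0,P.max(0) if len(P) else 0)
            np.save(f"m_{n}_{T}.npy",q["mask"]) if q is r[0] else 0
s=get_state();print(s["time"],s["tcp_pos"],s["eef_rot"],s["width"],ctrl.pinch_z)
E
```

```text
pics
scene campos [-0.0027 -0.1828  0.6902]
tap 0.92 [405.8, 249.0] 502 [ 0.5362 -0.0918  0.0908] [ 0.5194 -0.1377 -0.0022] [ 0.6333 -0.0224  0.0987]
spout 0.81 [280.7, 171.4] 864 [0.5496 0.1783 0.1534] [ 0.5077  0.1156 -0.004 ] [0.7664 0.3771 0.1672]
nozzle 0.81 [278.8, 174.5] 836 [0.5481 0.1755 0.1537] [ 0.5077  0.1156 -0.004 ] [0.7511 0.3771 0.1672]
beaker_mouth 0.69 [283.7, 185.4] 547 [0.6386 0.2231 0.0427] [ 0.5443  0.1505 -0.0023] [0.7418 0.3046 0.1595]
bottle 0.58 [280.5, 258.5] 849 [0.4259 0.1152 0.0559] [ 0.4128  0.1004 -0.0025] [0.5209 0.1734 0.093 ]
dish 0.92 [244.8, 243.9] 603 [0.4618 0.2106 0.0126] [ 0.4347  0.1814 -0.0027] [0.5061 0.2515 0.0164]
tape 0.62 [255.1, 200.3] 643 [0.5674 0.2643 0.0169] [ 0.5352  0.2301 -0.0012] [0.6093 0.3    0.0213]
side campos [0.2954 0.5807 0.7808]
tap 0.77 [365.0, 158.3] 219 [ 0.5412 -0.085   0.0913] [ 0.5238 -0.1889 -0.0013] [ 0.5966 -0.0396  0.1003]
spout 0.72 [310.8, 211.6] 695 [0.5518 0.1799 0.1562] [ 0.5092 -0.0033 -0.0028] [0.6646 0.2631 0.1692]
nozzle 0.96 [308.5, 212.1] 618 [0.5472 0.1851 0.1566] [0.5092 0.1173 0.008 ] [0.5859 0.2631 0.1692]
beaker_mouth 0.82 [264.4, 237.0] 645 [0.6583 0.2292 0.0406] [ 0.629   0.1693 -0.002 ] [0.7189 0.2578 0.0707]
bottle 0.81 [364.7, 242.9] 531 [0.4346 0.136  0.0588] [0.4155 0.0678 0.0004] [0.4708 0.1487 0.0941]
dish 0.85 [334.6, 272.0] 499 [0.4654 0.2174 0.0139] [0.4377 0.1856 0.0035] [0.4941 0.2446 0.0188]
tape 0.76 [287.3, 274.1] 642 [0.5704 0.2719 0.0185] [ 0.5383  0.236  -0.0017] [0.6098 0.3049 0.0232]
0.8 [0.1569 0.605  0.1993] [-0.      0.1266  0.992   0.    ] 0.08549935309131655 -0.0187
```

Run:
```python
import cv2,numpy as np
a=cv2.imread("pics/scene0.png")[130:330,200:460];b=cv2.imread("pics/side0.png")[110:310,200:460]
cv2.imwrite("pics/c0.png",np.vstack([cv2.resize(a,None,fx=1.5*1.0,fy=1.5),cv2.resize(b,None,fx=1.5,fy=1.5)]))
```

```text
(no output)
```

View pics/c0.png

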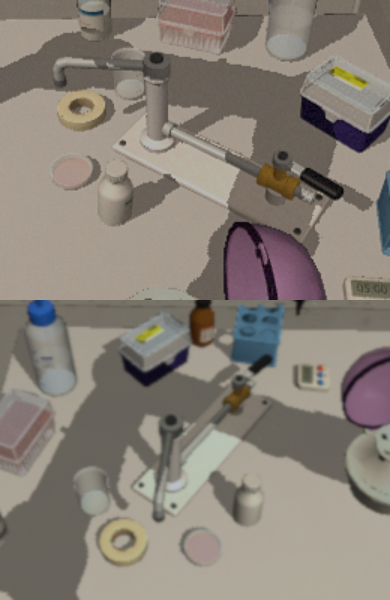

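View pics/side0.png

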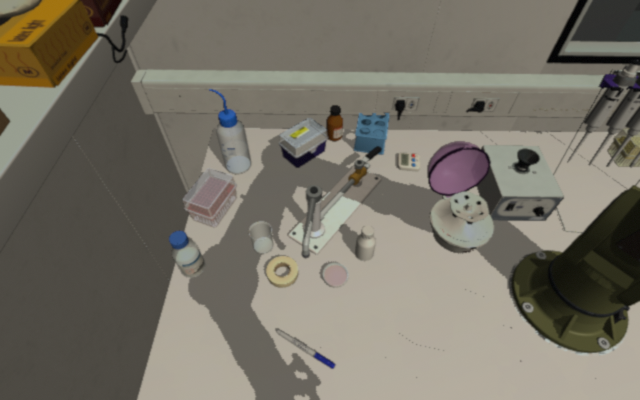

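Side view: hub (313,190), nozzle (306,255), beaker (261,237), bottle (366,243), tap grip (372,155). The beaker is clockwise from the spout. Next I fit the geometry.

Run:
```python
from h import *
np.set_printoptions(precision=4,suppress=True)
A=[]
for n in("scene","side"):
    d=np.load(n+"d.npy"); im=cv2.imread(f"pics/{n}0.png")
    P=cloud(n,d,np.ones_like(d,bool)); C=im[d>0]; A.append(P)
    q=P[(P[:,2]>.161)&(P[:,2]<.172)&(abs(P[:,0]-.57)<.06)&(abs(P[:,1]-.13)<.06)]
    print(n,"hubtop",len(q),(q.min(0)+q.max(0))/2,np.ptp(q,0))
    q=P[(P[:,2]>.143)&(P[:,2]<.162)&(abs(P[:,0]-.55)<.09)&(P[:,1]>.155)&(P[:,1]<.28)]
    l=cv2.fitLine(q[:,:2].astype(np.float32),cv2.DIST_HUBER,0,.01,.01).ravel();print("tube",len(q),l,q.min(0),q.max(0))
    b=(C.max(1)<60)&(abs(P[:,2]-.088)<.012)&(abs(P[:,0]-.56)<.12)&(abs(P[:,1]+.09)<.12)
    q=P[b];l=cv2.fitLine(q[:,:2].astype(np.float32),cv2.DIST_HUBER,0,.01,.01).ravel();print("grip",len(q),l,q.min(0),q.max(0))
    hsv=cv2.cvtColor(im,cv2.COLOR_BGR2HSV)[d>0]
    b=(hsv[:,0]>8)&(hsv[:,0]<25)&(hsv[:,1]>150)&(abs(P[:,0]-.56)<.12)&(abs(P[:,1]+.04)<.1)&(P[:,2]>.03)&(P[:,2]<.07)
    q=P[b];print("brass",len(q),q.min(0),q.max(0))
    q=P[(P[:,2]>.04)&(P[:,2]<.056)&(abs(P[:,0]-.57)<.06)&(P[:,1]>0)&(P[:,1]<.1)]
    l=cv2.fitLine(q[:,:2].astype(np.float32),cv2.DIST_HUBER,0,.01,.01).ravel();print("pipe",len(q),l)
    for c,hh in(("beaker_mouth",.067),("bottle",.092),("tape",.018),("dish",.013)):
        q=cloud(n,d,np.load(f"m_{n}_{c}.npy")); q=q[abs(q[:,2]-hh)<.006]
        if len(q): print(c,len(q),(np.percentile(q,3,0)+np.percentile(q,97,0))/2,np.ptp(q,0))
P=np.vstack(A); H=np.zeros((140,160))  # rows: x 0.2..0.9 ; cols: y 0.5..-0.3
i=((P[:,0]-.2)/.005).astype(int); j=((.5-P[:,1])/.005).astype(int)
k=(i>=0)&(i<140)&(j>=0)&(j<160); np.maximum.at(H,(i[k],j[k]),P[k,2])
M=cv2.applyColorMap(np.clip(H*900,0,255).astype(np.uint8),cv2.COLORMAP_JET)[::-1]
cv2.imwrite("pics/hm.png",cv2.resize(M,None,fx=4,fy=4,interpolation=0))
```

```text
scene hubtop 95 [0.5671 0.1322 0.1641] [0.0298 0.0317 0.0062]
tube 386 [ 0.4033 -0.9151  0.5307  0.2102] [0.5102 0.1551 0.1433] [0.5633 0.2572 0.1588]
grip 304 [ 0.2531  0.9674  0.5317 -0.1047] [ 0.5194 -0.1381  0.081 ] [ 0.5533 -0.0464  0.0987]
brass 345 [ 0.5295 -0.0808  0.0368] [ 0.5599 -0.03    0.0697]
pipe 322 [0.1096 0.994  0.5554 0.0515]
beaker_mouth 67 [0.6571 0.2331 0.0646] [0.05   0.0451 0.0073]
bottle 152 [0.4375 0.119  0.0897] [0.0274 0.0269 0.0066]
tape 484 [0.5714 0.2644 0.0164] [0.0741 0.0699 0.0093]
dish 538 [0.4639 0.211  0.0119] [0.0589 0.0603 0.0092]
side hubtop 133 [0.5669 0.1527 0.1651] [0.0391 0.0662 0.0082]
tube 329 [ 0.404  -0.9148  0.5357  0.2121] [0.5117 0.1552 0.1431] [0.5682 0.2595 0.1612]
grip 109 [ 0.2232  0.9748  0.5356 -0.0968] [ 0.5225 -0.1307  0.0825] [ 0.5518 -0.0412  0.0997]
brass 116 [ 0.5337 -0.0756  0.0416] [ 0.559  -0.0261  0.0695]
pipe 188 [0.0963 0.9953 0.56   0.07  ]
beaker_mouth 118 [0.6551 0.2311 0.0653] [0.0519 0.0526 0.0096]
bottle 100 [0.4381 0.1242 0.0901] [0.025  0.0247 0.008 ]
tape 573 [0.5731 0.271  0.0175] [0.0715 0.0685 0.0111]
dish 486 [0.4655 0.2161 0.0132] [0.0564 0.0589 0.0114]
```

View pics/hm.png

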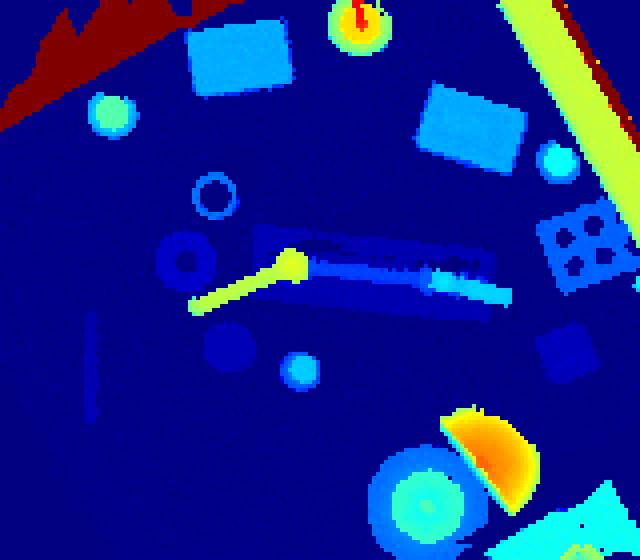

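The height map is clear: spout pivot about (0.566,0.133), tap pivot about (0.547,-0.056), lever about 0.14 rad, beaker about (0.656,0.232). The tap goes first.

```bash
cat >> h.py <<'E'
Q=[0,0,1,0]; HX,HY=.011,.0145     # tool x=-X, y=+Y ; shut fingertip half sizes
SP=np.array([.566,.133]); yd=np.array([.105,.9945]); xd=np.array([.9945,-.105]); TP=SP-.19*yd
def off(n,half): return half+HX*abs(n[0])+HY*abs(n[1])
def tap_pt(th,r,gap=0):
    u=-yd*np.cos(th)-xd*np.sin(th); n=xd*np.cos(th)-yd*np.sin(th)   # n: trailing side
    return TP+r*u+n*(off(n,.009)+gap)
def spout_pt(th,r,gap=0):
    u=yd*np.cos(th)-xd*np.sin(th); n=-xd*np.cos(th)-yd*np.sin(th)  # ccw side, for pushing clockwise
    return SP+r*u+n*(off(n,.007)+gap)
def go(p,z,v=.15): ctrl.movel([p[0],p[1],z],max_speed=v)
def F(): return np.round(get_state()["contact_force"],1)
E
python3 - <<'E'
from h import *
ctrl.close_gripper(20)
p=tap_pt(.1,.062,.012)
ctrl.movep([p[0],p[1],.28],Q); print(get_state()["time"],F())
go(p,.073,.2); print(get_state()["time"],F(),get_state()["tcp_pos"])
for th in np.append(np.arange(.2,1.5,.2),[1.5,1.57,1.62]):
    go(tap_pt(th,.062),.073,.08); f=F(); print(round(th,2),f,get_state()["time"])
    if np.linalg.norm(f[:2])>15: break
im,d=vision.grab_frame("side"); cv2.imwrite("pics/s1.png",cv2.resize(im[100:300,240:500],None,fx=2,fy=2))
E
```

```text
4.5167 [-0.4  0.1  0.2]
5.7 [ 0.7 -0.2  1. ] [ 0.56812716 -0.12396158  0.07395503]
0.2 [0.2 0.  0.1] 6.0667
0.4 [0.4 0.  0.4] 6.3667
0.6 [-0.6 -0.5 -0.6] 6.675
0.8 [0.1 0.1 0.2] 6.9917
1.0 [-0.1 -0.7  0.6] 7.3167
1.2 [0.1 0.5 0.2] 7.65
1.4 [-0.9 -0.3  0.3] 7.9833
1.5 [-1.1 -0.7 -0.3] 8.2333
1.57 [ 0.  -0.2  0.3] 8.4833
1.62 [ 0.5 -0.6  0. ] 8.7333
```

View pics/s1.png

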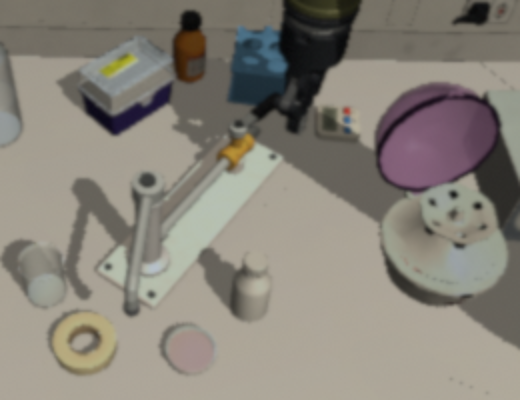

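The lever, at (240,125) to (280,100), looks barely turned, while the fingertip is at about (295,125). I'll check where the lever and finger actually are.

Run:
```python
from h import *
np.set_printoptions(precision=4,suppress=True)
s=get_state();print(s["tcp_pos"],s["eef_rot"],s["width"],px("side",s["tcp_pos"]),(px("side",s["tcp_pos"])-[240,100])*2)
for n in("scene","side"):
    im,d=vision.grab_frame(n)
    P=cloud(n,d,np.ones_like(d,bool)); C=im[d>0]
    r=np.linalg.norm(P[:,:2]-TP,axis=1)
    b=(P[:,2]>.076)&(P[:,2]<.1)&(r<.088)&(r>.03)
    q=P[b]; a=np.arctan2((TP-q[:,:2])@xd,(TP-q[:,:2])@yd)
    print(n,np.histogram(a,np.arange(-.5,2.1,.1)))
    if n=="scene": cv2.imwrite("pics/s2.png",cv2.resize(im[150:330,280:480],None,fx=3,fy=3))
```

```text
[ 0.4809 -0.0711  0.073 ] [ 0.     -0.0001  1.     -0.    ] 7.786633301977898e-05 [385.0814 173.4591] [290.1628 146.9182]
scene (array([  0,   0,   0,   0,   3,  44,  62, 101,   3,   0,   0,   0,   0,
         0,   0,   0,   0,   0,   0,   0,   0,   0,   0,   0,   0]), array([-0.5, -0.4, -0.3, -0.2, -0.1, -0. ,  0.1,  0.2,  0.3,  0.4,  0.5,
        0.6,  0.7,  0.8,  0.9,  1. ,  1.1,  1.2,  1.3,  1.4,  1.5,  1.6,
        1.7,  1.8,  1.9,  2. ]))
side (array([ 0,  0,  0,  3, 11, 23, 26, 23,  2,  0,  0,  0,  0,  0,  0,  0,  0,
        0,  0,  0,  0,  0,  0,  0,  0]), array([-0.5, -0.4, -0.3, -0.2, -0.1, -0. ,  0.1,  0.2,  0.3,  0.4,  0.5,
        0.6,  0.7,  0.8,  0.9,  1. ,  1.1,  1.2,  1.3,  1.4,  1.5,  1.6,
        1.7,  1.8,  1.9,  2. ]))
```

View pics/s2.png

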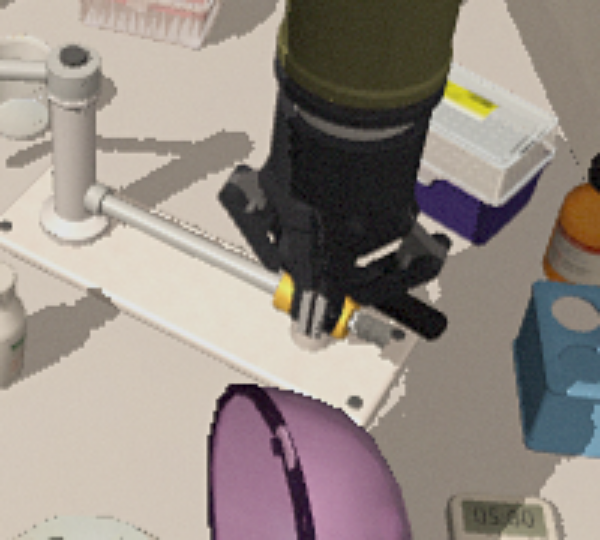

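Run:
```python
from h import *
np.set_printoptions(precision=4,suppress=True)
s=get_state();t=s["tcp_pos"];print(t,s["width"],s["time"],s["qpos"])
for n in("scene","side"):
    im,d=vision.grab_frame(n)
    P=cloud(n,d,np.ones_like(d,bool)); print(n,px(n,t))
    b=(np.linalg.norm(P[:,:2]-t[:2],axis=1)<.03)&(P[:,2]>.03)
    q=P[b]
    for lo in np.arange(.03,.2,.01):
        w=q[(q[:,2]>=lo)&(q[:,2]<lo+.01)]
        if len(w): print(round(lo,2),len(w),w.min(0)-t,w.max(0)-t)
```

```text
[ 0.481  -0.0712  0.073 ] 0.00016466191044708616 8.8833 [-0.1564  0.4732  0.3649  2.0328 -0.2618  0.6794  1.9475]
scene [382.0807 269.5675]
0.1 9 [-0.0115 -0.0067  0.0322] [-0.004   0.0056  0.0361]
0.11 52 [-0.0141 -0.0137  0.0373] [0.0016 0.0133 0.0469]
0.12 65 [-0.013  -0.0139  0.0471] [0.0053 0.0133 0.0566]
0.13 61 [-0.0137 -0.0138  0.0572] [0.0027 0.0137 0.0667]
0.14 69 [-0.0151 -0.0246  0.067 ] [0.0085 0.0206 0.0769]
0.15 180 [-0.0159 -0.0272  0.077 ] [0.0079 0.0293 0.0869]
0.16 136 [-0.017  -0.0294  0.0871] [0.0122 0.0296 0.0969]
0.17 78 [-0.0186 -0.0165  0.0972] [-0.0081  0.0164  0.1069]
0.18 114 [-0.0188 -0.026   0.107 ] [-0.0077  0.0256  0.1168]
0.19 131 [-0.0202 -0.0277  0.1171] [-0.0099  0.0275  0.127 ]
side [385.083 173.425]
0.1 5 [-0.0088  0.0056  0.0324] [0.011  0.0083 0.0358]
0.11 23 [-0.0108 -0.0037  0.038 ] [0.011  0.0154 0.0462]
0.12 31 [-0.0108 -0.0046  0.0471] [0.0113 0.0157 0.057 ]
0.13 18 [-0.011  -0.0035  0.0576] [0.0055 0.0179 0.0663]
0.14 5 [-0.0123 -0.007   0.0702] [-0.0098  0.0136  0.0768]
0.15 14 [-0.0134 -0.026   0.0775] [-0.0026  0.0158  0.0859]
0.16 13 [-0.0152  0.0151  0.0871] [0.     0.0225 0.0968]
0.17 31 [-0.0166 -0.0143  0.097 ] [0.0165 0.0198 0.1064]
0.18 30 [-0.0169 -0.0142  0.1073] [0.0171 0.0289 0.1163]
0.19 24 [-0.0189 -0.0145  0.1179] [0.0184 0.0292 0.1269]
```

The depth shows the real fingertip about 32 mm above the reported TCP, with xy correct, so the finger passed over the lever. I'll compensate in z and check it before pushing.

```bash
cat >> h.py <<'E'
DZ=-.032
def goz(p,z,v=.15): go(p,z+DZ,v)   # z = wanted real tip height
def tipz():
    t=get_state()["tcp_pos"]; im,d=vision.grab_frame("scene"); P=cloud("scene",d,np.ones_like(d,bool))
    q=P[(np.linalg.norm(P[:,:2]-t[:2],axis=1)<.018)&(P[:,2]>.02)]
    return np.percentile(q[:,2],1)-t[2]
def tapang(n="scene"):
    im,d=vision.grab_frame(n); P=cloud(n,d,im.max(2)<60); v=TP-P[:,:2]; r=np.linalg.norm(v,axis=1)
    q=v[(P[:,2]>.078)&(P[:,2]<.1)&(r<.088)&(r>.03)]; return len(q),np.median(np.arctan2(q@xd,q@yd)) if len(q) else None
E
python3 - <<'E'
from h import *
p=tap_pt(.1,.062,.012)
goz(get_state()["tcp_pos"],.125); goz(p,.125,.2); print("tip offset",tipz())
goz(p,.074,.1); print(F(),get_state()["tcp_pos"],tipz())
for th in np.append(np.arange(.2,1.5,.2),[1.5,1.57]):
    goz(tap_pt(th,.062),.074,.08); f=F(); print(round(th,2),f,get_state()["time"])
    if np.linalg.norm(f[:2])>15: break
print(tapang(),tapang("side"))
E
```

```text
tip offset 0.03750128309431938
[-0.1 -0.2  0.4] [ 0.56751583 -0.12373797  0.04232509] 0.03645305009932215
0.2 [ 0.  -0.3  0.2] 11.05
0.4 [-0.  -0.   0.4] 11.35
0.6 [-0.4 -0.5 -0.6] 11.6583
0.8 [ 1.5  0.2 -1.4] 11.975
1.0 [-0.4  0.7 -0.8] 12.3
1.2 [ 0.4 -0.3 -0.3] 12.6333
1.4 [ 0.7  0.6 -0.1] 12.9667
1.5 [-0.2 -0.8 -0.4] 13.2167
1.57 [ 0.2 -0.7  1.3] 13.4667
(157, np.float64(1.4830455402655884)) (160, np.float64(1.6295832719046124))
```

The lever followed. Now I press on to the stop.

Run:
```python
from h import *
for th in (1.61,1.65,1.69,1.73,1.77):
    goz(tap_pt(th,.062),.074,.05); f=F(); print(th,f,get_state()["time"],get_state()["tcp_pos"])
    if np.linalg.norm(f[:2])>8: break
p=get_state()["tcp_pos"][:2]-.015*yd; goz(p,.074); goz(p,.22,.25)
P=spout_pt(.62,.085,.03); goz(P,.22,.3)
for n in("scene","side"): print(n,tapang(n))
print(F(),get_state()["time"],P,tipz())
im,d=vision.grab_frame("scene"); cv2.imwrite("pics/s3.png",cv2.resize(im[110:310,200:460],None,fx=2.5,fy=2.5))
```

```text
1.61 [ 0.4 -0.9 -0.1] 13.8167 [ 0.48115361 -0.07169614  0.04201013]
1.65 [ 2.2 -5.  -1.8] 14.0667 [ 0.48089689 -0.07032734  0.04210233]
1.69 [  2.3 -11.8  -3.9] 14.3167 [ 0.48095034 -0.07012716  0.04225226]
scene (234, np.float64(1.5620343274797572))
side (141, np.float64(1.7039021113549158))
[ 0.8 -0.1  0.9] 16.45 [0.47739421 0.18053707] 0.035605474677654264
```

View pics/s3.png

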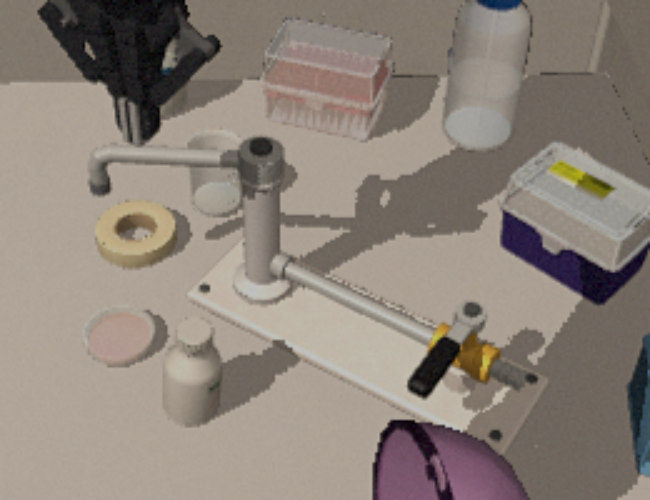

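The tap is at its stop: the lever points square across the pipe, with the grip at (435,365). Now the spout goes most of the way, and then I measure.

```bash
cat >> h.py <<'E'
BK=np.array([.656,.232])
def spang():
    o=[]
    for n in("scene","side"):
        im,d=vision.grab_frame(n); P=cloud(n,d,np.ones_like(d,bool)); v=P[:,:2]-SP; r=np.linalg.norm(v,axis=1)
        a=np.arctan2(-v@xd,v@yd); t=get_state()["tcp_pos"][:2]
        k=(P[:,2]>.144)&(P[:,2]<.162)&(r>.03)&(r<.125)&(np.linalg.norm(P[:,:2]-t,axis=1)>.022)&(abs(a)<1.5)
        o.append((k.sum(),np.round(np.median(a[k]),3) if k.any() else None))
    return o
E
python3 - <<'E'
from h import *
v=BK-SP; tg=np.arctan2(-v@xd,v@yd); print("target",tg, np.linalg.norm(v), "now",spang())
p=get_state()["tcp_pos"][:2]; goz(p,.138,.12); print(F(),tipz())
for th in np.arange(.6,-.45,-.12):
    goz(spout_pt(th,.085),.138,.06); f=F(); 
    if np.linalg.norm(f)>20: print("force",f);break
print(th,f,get_state()["time"],spang())
E
```

```text
target -0.6326240757069072 0.1337946187258666 now [(np.int64(346), np.float64(0.54)), (np.int64(267), np.float64(0.47))]
[-0.7  0.7  0.4] 0.03580369177008805
-0.36 [-0.7 -0.1 -0.9] 20.8167 [(np.int64(114), np.float64(-0.27)), (np.int64(82), np.float64(-0.258))]
```

Run:
```python
from h import *
for th in (-.45,-.54): goz(spout_pt(th,.085),.138,.05); print(F())
goz(spout_pt(th,.085,.012),.138,.05)
p=spout_pt(th,.085,.05); goz(p,.138); goz(p,.25,.25); ctrl.pause(.2)
print(get_state()["time"],spang())
for n in("scene","side"):
    im,d=vision.grab_frame(n); 
    for T in("nozzle","beaker_mouth"):
        q=models.masks_of(n,T)[0]; P=cloud(n,d,q["mask"]); print(n,T,q["p"],q["point"])
        w=P[abs(P[:,2]-.067)<.006]
        if T!="nozzle" and len(w): print((np.percentile(w,3,0)+np.percentile(w,97,0))/2,np.ptp(w,0))
    P=cloud(n,d,np.ones_like(d,bool)); w=P[(P[:,2]>.108)&(P[:,2]<.14)&(np.linalg.norm(P[:,:2]-BK,axis=1)<.08)]
    if len(w): print("nozzle pts",len(w),np.median(w,0))
    c=[int(x) for x in px(n,[*BK,.1])]
    cv2.imwrite(f"pics/s4{n}.png",cv2.resize(im[c[1]-50:c[1]+50,c[0]-60:c[0]+60],None,fx=3.3,fy=3.3))
cv2.imwrite("pics/s4.png",np.hstack([cv2.imread(f"pics/s4{n}.png") for n in("scene","side")]))
```

```text
[ 0.4 -0.1 -0.4]
[ 0.1  0.4 -0.1]
23.1083 [(np.int64(217), np.float64(-0.447)), (np.int64(240), np.float64(-0.439))]
scene nozzle 0.19 [381.5, 247.1]
scene beaker_mouth 0.76 [283.5, 178.3]
[0.65366671 0.23037495 0.06441394] [0.05124385 0.0509267  0.00666614]
nozzle pts 72 [0.63326948 0.2396887  0.12330322]
side nozzle 0.97 [297.4, 200.2]
side beaker_mouth 0.67 [263.8, 239.2]
[0.65568742 0.2313198  0.06544461] [0.05140843 0.05382998 0.00876696]
nozzle pts 61 [0.63554159 0.2494875  0.12469888]
```

View pics/s4.png

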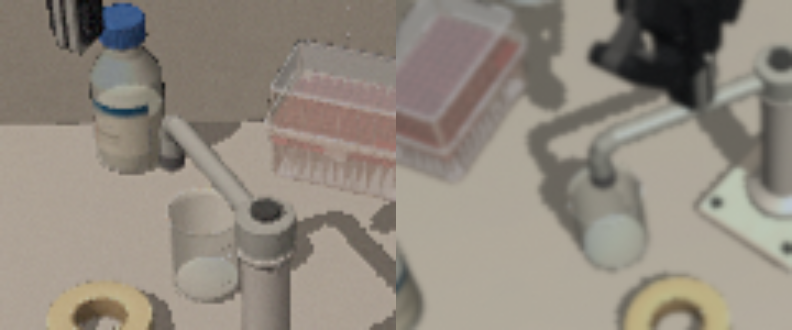

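The nozzle sits just short of the beaker centre, with the spout at -0.44 and the target at -0.63. Pushing consistently lags the command by about 0.1 rad, so I'll command -0.72.

Run:
```python
from h import *
p=spout_pt(-.5,.085,.03); goz(p,.25,.25); goz(p,.138,.12)
for th in (-.58,-.65,-.72): goz(spout_pt(th,.085),.138,.05); print(F())
goz(spout_pt(th,.085,.012),.138,.05)
p=spout_pt(th,.085,.05); goz(p,.138); goz(p,.25,.25); ctrl.pause(.2)
print(get_state()["time"],spang(),tapang())
o=[]
for n in("scene","side"):
    im,d=vision.grab_frame(n); P=cloud(n,d,np.ones_like(d,bool)); w=P[(P[:,2]>.112)&(P[:,2]<.14)&(np.linalg.norm(P[:,:2]-BK,axis=1)<.04)]
    if len(w): print("nozzle pts",len(w),np.median(w,0))
    c=[int(x) for x in px(n,[*BK,.1])]
    o.append(cv2.resize(im[c[1]-50:c[1]+50,c[0]-60:c[0]+60],None,fx=3.3,fy=3.3))
cv2.imwrite("pics/s5.png",np.hstack(o))
```

```text
[-0.2 -1.  -0.1]
[-0.7  0.6  0.6]
[-0.8 -0.2  0.7]
27.85 [(np.int64(193), np.float64(-0.648)), (np.int64(264), np.float64(-0.616))] (241, np.float64(1.5634535055357888))
nozzle pts 51 [0.65211399 0.22622043 0.12253416]
nozzle pts 61 [0.65541306 0.23344373 0.1246669 ]
```

View pics/s5.png

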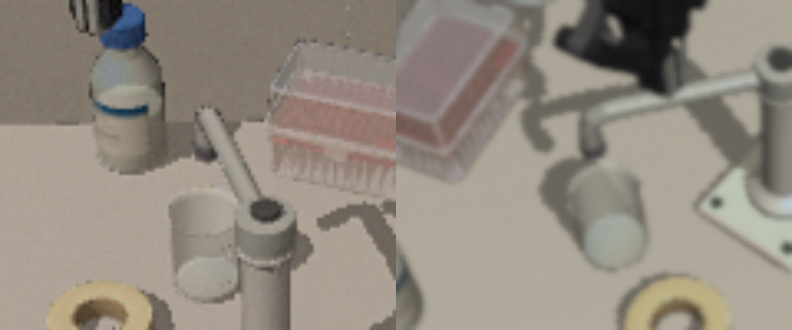

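The spout is at -0.63 as wanted, with the nozzle at about (0.654,0.230) and the beaker at (0.655,0.231). The beaker hasn't moved, the tap is shut and the arm is clear.

```bash
python3 -c "
from h import *
print(F(),ticket.close_job())"
```

```text
the job is handed in; nothing more can be done
[-0.2 -0.8  0.5] None
```

I shut the tap against its stop (about 1.56 rad), then pushed the spout until the nozzle stood about 2 mm from the beaker's centre by the camera measurements. I handed the job in at about 28 s with the arm clear; no verdict came back.

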